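# Zero the thickness gauge and hold its jaws open

## Robot

A 6-joint arm with a two-finger parallel gripper is mounted at the origin on the work surface. World frame = base frame: x ahead of the robot, y to its left, z up, the work surface at z = 0. Lengths are in mm, angles in degrees, forces in N, time in s.
With the tool pointing down it reaches from about 350 to 975 mm from the base axis. Payload 7.1 kg.
Tool frame: the origin (TCP) lies between the finger pads; the fingertips stand manip.tcp_to_tips ahead of it and the grasp point (between the pads) is the TCP (manip.tcp_to_tips is the distance from the TCP to the fingertips, in mm); z points along the fingers, y is the direction in which the jaws open and shut (so a half turn about z gives the same grasp; the last joint's range is limited). The gripper opens to 88 mm and grips with 3 to 60 N. Pads are 20 mm wide; open, the fingers measure 115 mm over their backs; the gripper's body (75 mm by 178 mm) begins 61 mm behind the grasp point.
Start: joints at [64.114, 24.242, 93.386, -0, 62.372, -1.089], TCP at [262.101, 567.369, 241.675] pointing down, gripper open.
Joint ranges: [-172.04, 172.04], [-51.8, 120.97], [4.93, 147.93], [-75.15, 255.16], [6.16, 154.13], [-145.62, 145.62]. Speed limits (degrees/s): [136.94, 136.94, 172.46, 180, 180, 180].

## Interface

Orientations are given as a 3x3 rotation matrix whose columns are the frame's x, y, z axes.
In Python, from rig import manip gives the robot as it stands.
- The arm moves only by the tool move_arm, never from a script. Its argument "commands" is a list of rows, each a list of 3 entries, a list of its own where there are three numbers: the turn, a rotation vector about the tool's x, y, z in rad, then the shift along the tool's x, y, z in mm, then the opening, from 0 (shut) to 1 (fully open). A call has 1 to 12 rows; each row shifts and turns the pose as measured when the row begins, along the tool's axes as they then stand; what a row does not reach is not made up. A row lasts 1/8 s, in which the tool goes at most 62.5 mm and 10.7 degrees, less where a joint would pass 70% of its speed; a pose out of reach is approached as far as the arm can. A call is refused whole if a number of a shift passes 62.5 or a number of a turn 0.188, either way. A call with a gripper value outside its range is refused whole. The fingers move at their own pace and stop on an object; "grip_force" is the grip in N (left out, the last holds). Time passes only in rows, so rows that do not move let the fingers close. It gives the time, the measured TCP pose, the force and the opening at its end, in the units of the state.
- manip.read_state(): the state, without advancing time (a new reading comes with each control period).
- manip.capture(name): name is "side" or "top" or "wrist"; returns the picture (420x560x3 uint8, blue, green, red); there is no depth.
- manip.get_calibration(name): a dict with "vertical_fov" (degrees; the focal length in pixels is half the picture's height over the tangent of half this angle, whatever the lens; pixels are square), "cx", "cy" (the principal point, pixels), "world_from_camera" (4x4, takes a point from camera to world coordinates); the wrist camera has in their place "mount" (4x4, takes a point from camera to tool coordinates, whose origin is the TCP and whose axes are the flange's). Camera axes: x right, y down, z forward; pixel columns grow to the right and rows downward; lengths in mm; the calibration is good to about 2 mm. A picture is of the moment at which its call begins: read the wrist's pose just before it. get_calibration takes no time and is no camera call.
- manip.finish_job(): hands the job in, once; it reports no verdict.
The state is a dict: "time": time; "joints": joint angles; "joint_velocities": joint speeds; "tau": joint torques, N m; "ee_pos": TCP position; "ee_rot": TCP orientation; "force": force on the tool from outside, world axes, zero at the start; "moment": the same for the moment, N m; "gripper_width": finger opening in mm.
Only numpy, scipy, OpenCV 4.12 (cv2) and the standard library are available. Lean on these libraries where they do the work, as an engineer would, in place of code of your own. Each camera call takes 0.05 s, during which the arm holds its last target.

## Task

Zero the bench thickness gauge: with its jaws closed, turn the round bezel until the red zero mark lies under the needle. Then push the blue spring-loaded plunger down until the needle stands in the green band (jaws about 10 mm open) and keep it there, so that a colleague can slide an ear shell between the jaws: the program finishes while still holding the plunger down. Leave everything else on the bench where it is.

Things in the scene. Friction and masses are not known exactly. Their poses are not given: they have to be found in the camera images.
- gauge: white bench thickness gauge on a black foot 150 (x) x 215 (y) x 16 mm, fixed. Origin: centre of the underside; x the way the jaws stick out (away from the robot, turned up to 0.5 rad), y left, z up. Dial at y = -57.5 mm (housing 90 x 85 mm, top z = 46 mm), plunger at y = +57.5 mm (housing 70 x 70 mm, top z = 62 mm). Jaws: two steel arms at y = 0, out to x = 103 mm, below z = 65 mm.
- dial_centre (a point): centre of the white dial face, on the bezel's axis, 69 mm above the bench; its x axis points to the red zero mark at the rim. The bezel is a dark knurled round knob, 60 mm diameter, its side free from z = 47 to 69 mm, turning about the vertical against slight friction (0.05 N m) and staying where left. Face, red mark, ticks and green band turn with it; the needle does not.
- needle_tip (a point): tip of the black needle, 20 mm from the dial's axis and 72 mm above the bench, just above the dial face. At rest the needle points along the gauge's +x. As the plunger goes down it runs clockwise 0.3 rad per mm. On the zeroed dial the green band, centred on 10 mm, spans 8.4 to 11.6 mm.
- bezel (a joint): angle of the bezel in rad, growing counter-clockwise seen from above; 0 = the red zero mark lies exactly under the tip of the resting needle. Range -2.8 to 2.8; starts at 0.5 to 1.5.
- plunger_top (a point): centre of the flat top of the blue plunger cap (32 mm diameter, 12 mm thick), 102 mm above the bench at rest; moves down with the plunger.
- plunger (a joint): travel of the spring-loaded plunger in m, straight down: 0 at rest (up), 0.016 at its stop. The spring returns it when released: about 3 N to start and 0.7 N per mm more (about 10 N at 0.010). The jaws open as much as the plunger goes down, and the needle follows.
- shell_a: clear ear shell, a loose dome 28 mm across and 21 mm high, near the gauge's jaws; origin under its centre
- shell_b: flesh-coloured ear shell, same size as the clear one, near the gauge's jaws; origin under its centre
- spray_can: white and blue spray can, 52 mm diameter, 178 mm tall, loose; origin under its centre
- carton: white carton with a grey band, 55 x 75 x 100 mm tall, loose; origin under its centre
- jar: amber jar, 60 mm diameter, 75 mm tall, loose; origin under its centre

How it is judged:
By the outcome, as a careful person would: the job done as asked, in the order asked, and still so for the second after the job is handed in, while the arm keeps its last pose, push and grip.
It also fails if it takes over 38 s, if anything falls off the work surface, if the arm or the gripper's body presses on something with over 40 N, if the wrist force passes 120 N, or if a joint passes its speed limit or range.

## Working session

There is one attempt and no reset: what is moved stays moved. The work goes in short steps, Python scripts to look and compute and a tool call to move; the robot and the scene stay as the last step left them, time stands still between calls to the robot, and variables do not carry over. Pictures are saved under pics/ and viewed, and the job is handed in when it is done.

Besides the shell and the picture viewer there is one more tool, called after "Request:" in YAML: its name, and indented under it one key for each argument. move_arm: Moves the arm, as the interface text tells. Its arguments: {"type":"object","properties":{"commands":{"type":"array"},"grip_force":{"type":"number"}},"required":["commands"]}

```bash
mkdir -p pics; ls; python3 - <<'E'
from rig import manip
import cv2
s=manip.read_state(); print({k:s[k] for k in('time','ee_pos','ee_rot','force','gripper_width')}, manip.tcp_to_tips)
for n in('top','side','wrist'):
    cv2.imwrite(f'pics/{n}0.png',manip.capture(n)); print(n,manip.get_calibration(n))
E
```

```text
pics
{'time': 0.0, 'ee_pos': array([261.88332218, 566.92223696, 240.91018363]), 'ee_rot': array([[-9.07803995e-01,  4.19394220e-01, -6.28599597e-04],
       [ 4.19394692e-01,  9.07802973e-01, -1.36217290e-03],
       [-6.42858833e-07, -1.50021733e-03, -9.99998875e-01]]), 'force': array([ 0.02562129, -0.26746913, -0.42512965]), 'gripper_width': 87.419472242507} 19.0
top {'vertical_fov': 51.48200204002906, 'cx': 280.63259755157964, 'cy': 214.34514552202563, 'world_from_camera': array([[ 2.81752387e-02, -9.89865307e-01,  1.39186316e-01,
         3.68376578e+02],
       [-9.99600533e-01, -2.75913692e-02,  6.12304795e-03,
         3.34180899e+01],
       [-2.22065170e-03, -1.39303234e-01, -9.90247281e-01,
         1.34596371e+03],
       [ 0.00000000e+00,  0.00000000e+00,  0.00000000e+00,
         1.00000000e+00]])}
side {'vertical_fov': 52.05540344037921, 'cx': 283.97380815584756, 'cy': 207.7564465556788, 'world_from_camera': array([[ 6.90584213e-01, -4.67196954e-01,  5.52105471e-01,
        -4.70676588e+01],
       [-7.23110118e-01, -4.61126503e-01,  5.14270459e-01,
        -5.59936134e+02],
       [ 1.43248731e-02, -7.54380112e-01, -6.56281528e-01,
         8.28523943e+02],
       [ 0.00000000e+00,  0.00000000e+00,  0.00000000e+00,
         1.00000000e+00]])}
wrist {'vertical_fov': 68.78985731193136, 'cx': 276.6147172271591, 'cy': 212.50444305909608, 'mount': array([[-7.54013558e-04, -9.52309278e-01, -3.05133530e-01,
         8.33808001e+01],
       [ 9.99999434e-01, -9.47303362e-04,  4.85402734e-04,
        -1.51911640e+00],
       [-7.51307546e-04, -3.05132991e-01,  9.52309452e-01,
        -1.43080983e+02],
       [ 0.00000000e+00,  0.00000000e+00,  0.00000000e+00,
         1.00000000e+00]])}
```

View pics/top0.png

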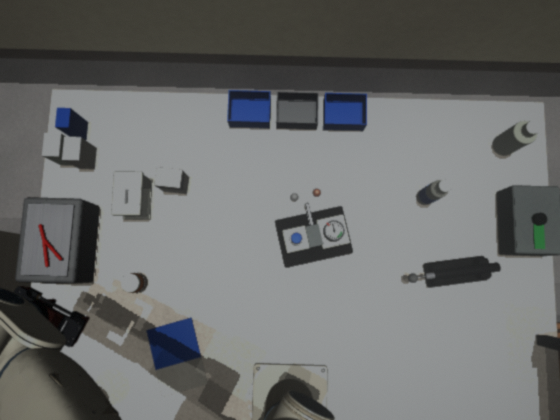

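View pics/side0.png

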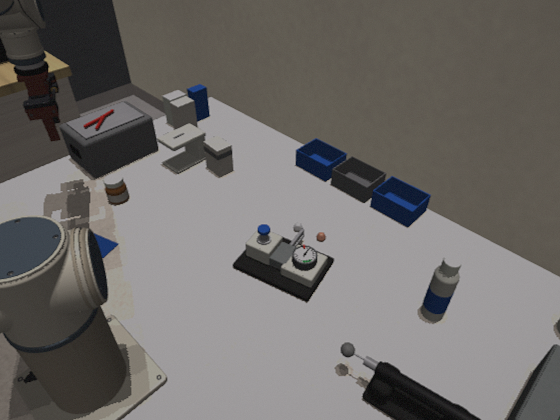

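View pics/wrist0.png

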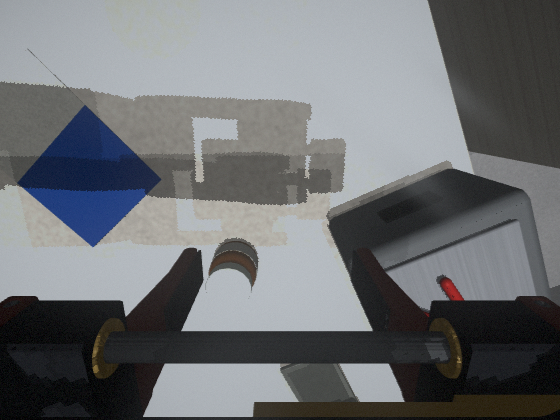

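```bash
cat > h.py <<'E'
import numpy as np, cv2
from rig import manip
def ray(name,px,state=None):
    c=manip.get_calibration(name); f=210/np.tan(np.radians(c['vertical_fov']/2))
    d=np.array([(px[0]-c['cx'])/f,(px[1]-c['cy'])/f,1])
    if name=='wrist':
        T=np.eye(4);T[:3,:3]=state['ee_rot'];T[:3,3]=state['ee_pos'];M=T@c['mount']
    else: M=c['world_from_camera']
    d=M[:3,:3]@d; return M[:3,3],d/np.linalg.norm(d)
def plane(r,z): return r[0]+r[1]*(z-r[0][2])/r[1][2]
def cross(*rs):
    A=sum(np.eye(3)-np.outer(d,d) for o,d in rs); b=sum((np.eye(3)-np.outer(d,d))@o for o,d in rs)
    p=np.linalg.solve(A,b); return p,[np.linalg.norm((np.eye(3)-np.outer(d,d))@(p-o)) for o,d in rs]
E
python3 - <<'E'
from h import *
a,b=manip.capture('top'),manip.capture('side')
def blob(im,lo,hi,box):
    x0,y0,x1,y1=box; m=cv2.inRange(cv2.cvtColor(im,cv2.COLOR_BGR2HSV)[y0:y1,x0:x1],lo,hi); M=cv2.moments(m,True); return (M['m10']/M['m00']+x0,M['m01']/M['m00']+y0),M['m00']
bl=((105,120,60),(130,255,255))
pt,n=blob(a,*bl,(280,225,312,255)); ps,n2=blob(b,*bl,(245,215,285,240)); print(pt,n,ps,n2)
print('plunger',cross(ray('top',pt),ray('side',ps)))
print('dial',cross(ray('top',(334,231)),ray('side',(305,256))))
for i,(im,c,n) in enumerate(((a,(316,235),'top'),(b,(285,255),'side'))):
    cr=im[c[1]-55:c[1]+55,c[0]-70:c[0]+70]; cv2.imwrite(f'pics/z{n}.png',cv2.resize(cr,None,fx=5,fy=5,interpolation=cv2.INTER_CUBIC))
E
```

```text
(296.013698630137, 237.68493150684932) 73.0 (263.40909090909093, 228.9090909090909) 88.0
plunger (array([477.15995365,  -4.67587476,  95.70177389]), [np.float64(0.5112756792316223), np.float64(0.5112756792317158)])
dial (array([ 503.741142  , -118.15688457,   63.57285026]), [np.float64(0.5630045323433988), np.float64(0.5630045323434295)])
```

View pics/ztop.png

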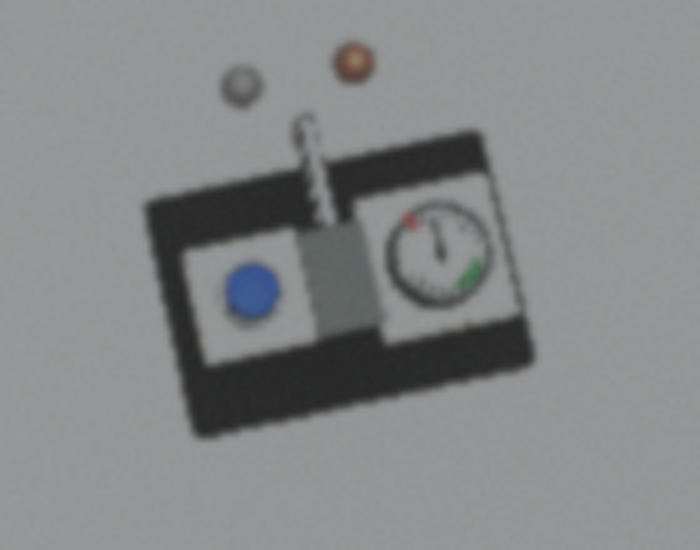

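View pics/zside.png

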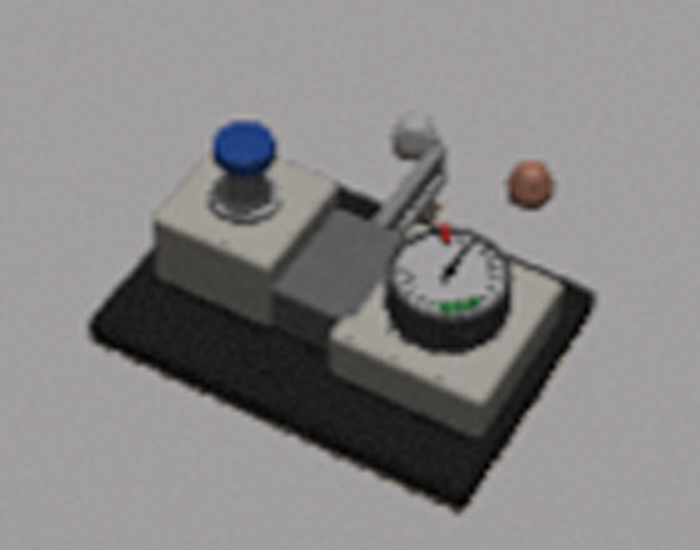

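Request:
move_arm:
  commands:
    - [[0,0,0],[-42.3,-43.5,0],1]
    - [[0,0,0],[-42.3,-43.5,0],1]
    - [[0,0,0],[-42.3,-43.5,0],1]
    - [[0,0,0],[-42.3,-43.5,0],1]
    - [[0,0,0],[-42.3,-43.5,0],1]
    - [[0,0,0],[-42.3,-43.5,0],1]
    - [[0,0,0],[-42.3,-43.5,0],1]
    - [[0,0,0],[-42.3,-43.5,0],1]
    - [[0,0,0],[-42.3,-43.5,0],1]
    - [[0,0,0],[-42.3,-43.5,0],1]
    - [[0,0,0],[-42.3,-43.5,0],1]
    - [[0,0,0],[-42.3,-43.5,0],1]

```text
time: 1.75
ee_pos: [511.9, -135.2, 242.5]
ee_rot: [[-0.911, 0.413, 0.007], [0.413, 0.911, 0.002], [-0.006, 0.005, -1.0]]
force: [0.8, 0.9, 1.0]
gripper_width: 87.5
```

Request:
move_arm:
  commands:
    - [[0,0,0.175],[14,12,0],1]
    - [[0,0,0.175],[0,0,0],1]
    - [[0,0,0.175],[0,0,0],1]
    - [[0,0,0],[0,0,0],1]
    - [[0,0,0],[0,0,0],1]

```text
time: 2.38
ee_pos: [504.9, -123.9, 242.1]
ee_rot: [[-0.566, 0.824, 0.008], [0.824, 0.566, 0.002], [-0.003, 0.008, -1.0]]
force: [1.0, -0.0, 0.7]
gripper_width: 87.8
```

```bash
python3 - <<'E'
from h import *
s=manip.read_state(); im=manip.capture('wrist'); cv2.imwrite('pics/w1.png',im)
np.save('w1.npy',im); np.savez('s1.npz',ee_pos=s['ee_pos'],ee_rot=s['ee_rot']); print(s['time'],s['ee_pos'],s['ee_rot'],s['joints'])
E
```

```text
2.375 [ 504.93139625 -123.90134515  242.05159399] [[-0.56640346  0.82408975  0.00794982]
 [ 0.82412261  0.56640854  0.00181446]
 [-0.00300757  0.00757934 -0.99996675]] [-15.22147368  15.22100133 106.8377101    0.26065271  57.52933369
 -49.86125731]
```

View pics/w1.png

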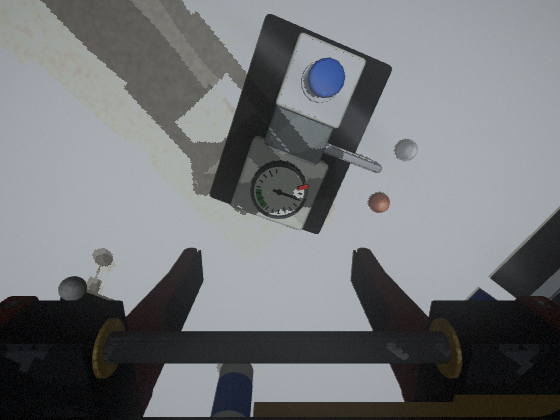

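```bash
python3 - <<'E'
from h import *
im=np.load('w1.npy'); s=np.load('s1.npz')
cv2.imwrite('pics/w1z.png',cv2.resize(im[150:232,230:332],None,fx=7,fy=7,interpolation=cv2.INTER_CUBIC))
hsv=cv2.cvtColor(im,cv2.COLOR_BGR2HSV)
def cen(m):
    M=cv2.moments(m,True); return (M['m10']/M['m00'],M['m01']/M['m00']),M['m00']
b=np.zeros(im.shape[:2],np.uint8); b[55:105,295:350]=255
m=cv2.inRange(hsv,(105,120,60),(130,255,255))&b; cp,n=cen(m); print('cap px',cp,n)
e=cv2.fitEllipse(max(cv2.findContours(m,0,1)[0],key=len)); print(e)
d=np.zeros(im.shape[:2],np.uint8); d[155:225,240:320]=255
r=(cv2.inRange(hsv,(0,110,60),(10,255,255))|cv2.inRange(hsv,(170,110,60),(180,255,255)))&d; print('red',cen(r))
E
```

```text
cap px (326.686553030303, 76.73295454545455) 1056.0
((326.6835021972656, 76.74250030517578), (34.063941955566406, 37.62368392944336), 11.009406089782715)
red ((302.9761904761905, 186.8095238095238), 42.0)
```

View pics/w1z.png

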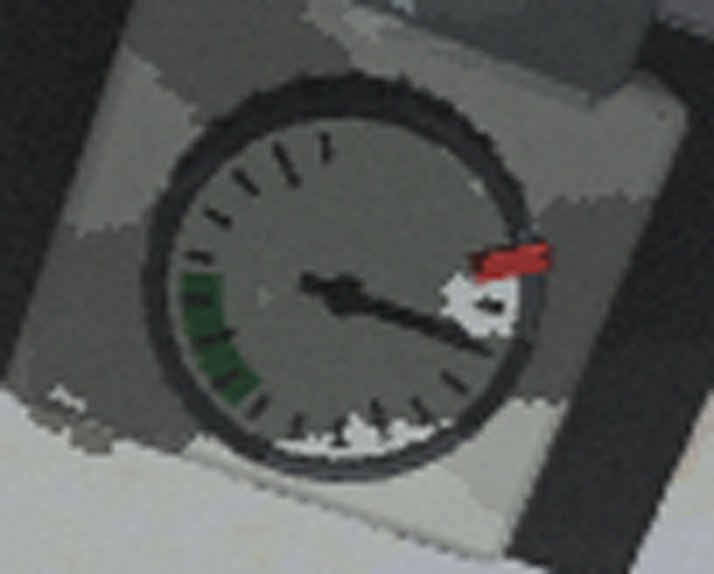

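```bash
python3 - <<'E'
from h import *
s=np.load('s1.npz')
def w(px,z): return plane(ray('wrist',(230+px[0]/7-0.43,150+px[1]/7-0.43),s),z)
C=w((347,288),69); hub=w((344,297),72); tip=w((488,352),72)
print('C',C,'hub',hub,'tip',tip, np.linalg.norm(tip-hub))
for p in((475,267),(510,262),(550,257)):
    r=w(p,69); print('red',r,np.linalg.norm(r-C),np.degrees(np.arctan2(*(r-C)[1::-1])), np.degrees(np.arctan2(*(r-hub)[1::-1])))
for c in (C,hub): print('needle',np.degrees(np.arctan2(*(tip-c)[1::-1])))
# bezel ellipse edges
for p in((172,288),(522,288),(347,118),(347,455)): q=w(p,69);print(q,np.linalg.norm(q-C))
pl=plane(ray('wrist',(326.7,76.7),s),102); print('plunger',pl,np.linalg.norm((pl-C)[:2]),np.degrees(np.arctan2(-(pl-C)[0],(pl-C)[1])))
print('plunger tri',cross(ray('wrist',(326.7,76.7),s),ray('top',(296.01,237.7)),ray('side',(263.4,228.9))))
print('dial tri',cross(ray('wrist',(230+347/7-.43,150+288/7-.43),s),ray('top',(334,231)),ray('side',(305,256))))
E
```

```text
C [ 504.69573527 -117.67530036   69.        ] hub [ 504.65178773 -118.48799942   72.        ] tip [ 527.48935111 -113.24766002   72.        ] 23.431078897198148
red [ 518.78318968 -104.11080385   69.        ] 19.556378430960603 43.91654267758585 45.49397687830433
red [ 522.68974436 -100.50665099   69.        ] 24.870602815285956 43.655364864947316 44.90995361433194
red [527.21376704 -96.48161764  69.        ] 30.923032546501528 43.264620658145255 44.285777083437814
needle 10.992758165240453
needle 12.923452316135077
[ 482.86860229 -132.58869358   69.        ] 26.43545027742434
[ 526.55263501 -102.741569     69.        ] 26.471501634148453
[490.07029547 -96.47693177  69.        ] 25.754112681734373
[ 519.79379482 -139.55869229   69.        ] 26.586354476619793
plunger [476.50915047  -6.65338247 102.        ] 114.54409550690198 14.245447382654028
plunger tri (array([477.00604546,  -5.02436078,  95.88411947]), [np.float64(0.5476810833092677), np.float64(0.49705990881779816), np.float64(0.6610163711447314)])
dial tri (array([ 504.39989983, -118.29330683,   63.47180203]), [np.float64(1.2031721247385059), np.float64(1.1736351249582029), np.float64(0.12164458602811298)])
```

Request:
move_arm:
  commands:
    - [[0,0,0],[5,3,40],1]
    - [[0,0,0],[0,0,50],1]
    - [[0,0,0],[0,0,40],1]
    - [[0,0,0],[0,0,0],1]
    - [[0,0,0],[0,0,0],1]

```text
time: 3.05
ee_pos: [508.6, -117.9, 111.7]
ee_rot: [[-0.575, 0.818, 0.014], [0.818, 0.575, 0.0], [-0.008, 0.011, -1.0]]
force: [0.5, 0.4, 1.0]
gripper_width: 88.0
```

```bash
python3 - <<'E'
from h import *
s=manip.read_state(); im=manip.capture('wrist'); cv2.imwrite('pics/w2.png',im)
np.save('w2.npy',im); np.savez('s2.npz',ee_pos=s['ee_pos'],ee_rot=s['ee_rot']); print(s['time'],s['ee_pos'],s['ee_rot'])
c=np.array([504.6,-118,0])-s['ee_pos'];print(s['ee_rot'].T@[c[0],c[1],0])
E
```

```text
3.05 [ 508.6025903  -117.91534602  111.69811562] [[-5.74712532e-01  8.18239156e-01  1.37908965e-02]
 [ 8.18318987e-01  5.74764273e-01  2.56910458e-04]
 [-7.71630041e-03  1.14330021e-02 -9.99904868e-01]]
[ 2.23106485 -3.32373219 -0.05522106]
```

View pics/w2.png

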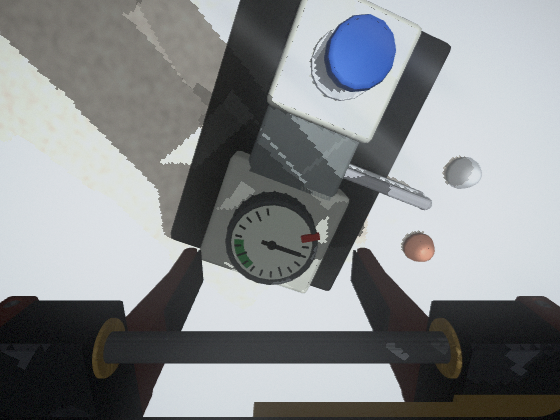

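```bash
python3 - <<'E'
from h import *
im=np.load('w2.npy')
cv2.imwrite('pics/w2z.png',cv2.resize(im[185:290,215:330],None,fx=5,fy=5,interpolation=cv2.INTER_CUBIC))
E
```

```text
(no output)
```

View pics/w2z.png

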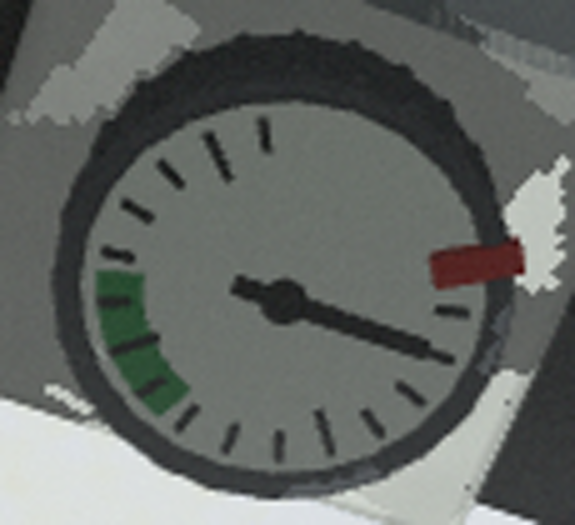

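```bash
python3 - <<'E'
from h import *
s=np.load('s2.npz')
def w(px,z): return plane(ray('wrist',(215+px[0]/5-.4,185+px[1]/5-.4),s),z)
E=np.array([w(p,69)[:2] for p in((85,283),(488,283),(285,100),(285,470),(150,150),(430,150),(140,415),(420,430))])
A=np.c_[2*E,np.ones(len(E))];x=np.linalg.lstsq(A,(E**2).sum(1),rcond=None)[0];c=x[:2];print('C',c,'r',np.sqrt(x[2]+c@c))
hub=w((285,302),72)[:2];tip=w((452,358),72)[:2]
a=lambda v:np.degrees(np.arctan2(v[1],v[0]))
print('hub',hub,'tip',tip,np.linalg.norm(tip-hub),a(tip-hub),a(tip-c))
for p in((432,270),(480,262),(523,255)): r=w(p,69)[:2];print('red',r,a(r-c),a(r-hub),np.linalg.norm(r-c))
r=w((432,270),69)[:2]-w((523,255),69)[:2];print('red dir',a(-r))
for q in(c,hub): print((s['ee_rot'].T@np.r_[q-s['ee_pos'][:2],0]))
E
```

```text
C [ 505.02595527 -118.2705766 ] r 26.60192534894901
hub [ 504.61777392 -118.40019744] tip [ 527.20395226 -112.49772733] 23.34469116239926 14.645628542108813 14.590113693723193
red [ 518.58033826 -104.80759402] 44.80616771730007 44.23078219500344 19.104271725021416
red [ 523.06621471 -100.31810442] 44.86025429280253 44.42542647255126 25.45078030325001
red [527.08881042 -96.32523474] 44.847005783013174 44.49057693926612 31.11860546513392
red dir 44.91194328231564
[ 1.76484505 -3.13071667 -0.04941627]
[ 1.89336079 -3.53920807 -0.05507875]
```

Request:
move_arm:
  commands:
    - [[0.011,0.008,0],[2,-3.8,20],1]
    - [[0,0,0],[0,0,21],1]
    - [[0,0,0],[0,0,0],1]
    - [[0,0,0],[0,0,0],1]

```text
time: 3.6
ee_pos: [506.6, -119.3, 72.2]
ee_rot: [[-0.575, 0.818, 0.005], [0.818, 0.575, -0.001], [-0.004, 0.004, -1.0]]
force: [-0.0, -0.6, -0.7]
gripper_width: 88.0
```

Request:
move_arm:
  commands:
    - [[0,0,0],[1.9,-0.9,2],1]
    - [[0,0,0],[0,0,0],0.6]
    - [[0,0,0],[0,0,0],0.6]
    - [[0,0,0],[0,0,0],0.6]
    - [[0,0,0],[0,0,0],0.6]
  grip_force: 15

```text
time: 4.22
ee_pos: [505.4, -118.5, 71.6]
ee_rot: [[-0.575, 0.818, 0.008], [0.818, 0.575, -0.002], [-0.006, 0.005, -1.0]]
force: [-1.2, -2.0, -0.4]
gripper_width: 59.7
```

Request:
move_arm:
  commands:
    - [[0,0,0.1],[0,0,0],0.6]
    - [[0,0,0.13],[0,0,0],0.6]
    - [[0,0,0.13],[0,0,0],0.6]
    - [[0,0,0.12],[0,0,0],0.6]
    - [[0,0,0],[0,0,0],0.6]
    - [[0,0,0],[0,0,0],0.6]

```text
time: 4.97
ee_pos: [504.5, -118.8, 71.6]
ee_rot: [[-0.122, 0.993, 0.006], [0.993, 0.122, -0.002], [-0.003, 0.006, -1.0]]
force: [-0.9, 0.5, 0.1]
gripper_width: 59.7
```

```bash
python3 - <<'E'
from h import *
s=manip.read_state(); im=manip.capture('wrist'); cv2.imwrite('pics/w3.png',im)
np.save('w3.npy',im); np.savez('s3.npz',ee_pos=s['ee_pos'],ee_rot=s['ee_rot']); print(s['time'],s['ee_pos'],s['force'],s['gripper_width'],np.degrees(np.arctan2(s['ee_rot'][1,1],s['ee_rot'][0,1])))
E
```

```text
4.975 [ 504.47526746 -118.84653258   71.62652974] [-0.85695012  0.50504059  0.12987231] 59.70290407136688 7.00240966157465
```

View pics/w3.png

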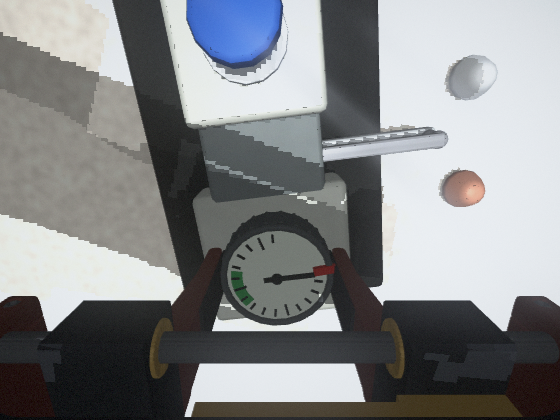

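```bash
python3 - <<'E'
from h import *
im=np.load('w3.npy')
cv2.imwrite('pics/w3z.png',cv2.resize(im[205:330,215:345],None,fx=6,fy=6,interpolation=cv2.INTER_CUBIC)[:600*2])
cv2.imwrite('pics/w3z.png',cv2.resize(im[240:310,225:345],None,fx=6.5,fy=6.5,interpolation=cv2.INTER_CUBIC))
E
```

```text
(no output)
```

View pics/w3z.png

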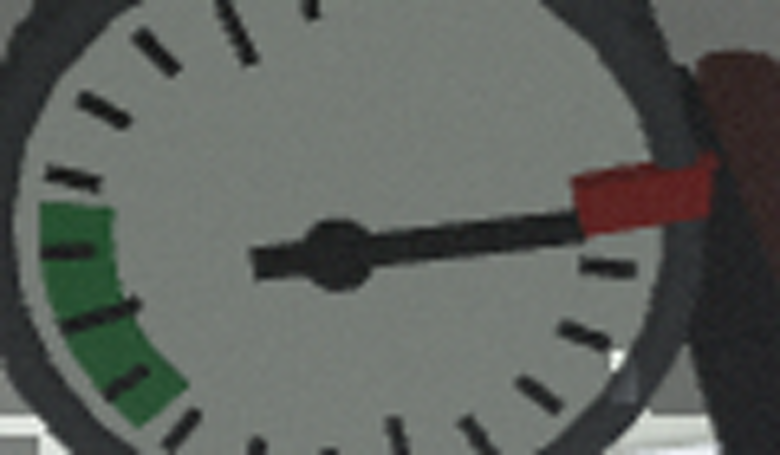

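```bash
cat > dial.py <<'E'
from h import *
from scipy.optimize import least_squares
def run(s,w,ticks,hub,tail,tip,reds):
    for zt in (69,70):
        P={k:w(p,zt)[:2] for k,p in ticks.items()}
        ks=list(P)
        def f(x):
            out=[]
            for k in ks:
                v=P[k]-x[:2]; r=np.hypot(*v); a=np.arctan2(v[1],v[0])-(x[2]-0.3*k); a=(a+np.pi)%(2*np.pi)-np.pi
                out.append(a*22); out.append(0 if k%5==0 else r-x[3])
            return out
        r=least_squares(f,[505,-118.4,0.3,22]); print('centre',r.x[:2],'zero deg',np.degrees(r.x[2]),'r',r.x[3],'rms',np.sqrt(np.mean(r.fun**2)))
    a=lambda v:np.degrees(np.arctan2(v[1],v[0]))
    h,t0,t1=[w(p,72)[:2] for p in(hub,tail,tip)]
    print('hub72',h,'needle dir',a(t1-h),a(t1-t0),'tip r',np.hypot(*(t1-h)),'from centre',a(t1-r.x[:2]))
    R=[w(p,69)[:2] for p in reds]; print('red dir',a(R[1]-R[0]),[ (a(q-r.x[:2]),np.hypot(*(q-r.x[:2]))) for q in R])
E
python3 - <<'E'
from dial import *
s=np.load('s3.npz')
k=6.5
w=lambda p,z: plane(ray('wrist',(225+p[0]/k-.42,240+p[1]/k-.42),s),z)
run(s,w,{1:(608,268),2:(584,335),3:(540,395),9:(128,383),10:(100,313),11:(68,250),12:(73,180),13:(104,110),14:(157,52)},(340,255),(255,265),(580,227),((575,208),(712,185)))
s=np.load('s2.npz')
w2=lambda p,z: plane(ray('wrist',(215+p[0]/5-.4,185+p[1]/5-.4),s),z)
run(s,w2,{1:(453,310),2:(411,394),3:(373,424),4:(324,432),5:(279,447),6:(232,440)} if 0 else {1:(453,310),3:(411,394),4:(373,424),6:(279,447),7:(231,440),8:(187,419),9:(151,389),10:(133,345),11:(114,301),12:(118,255),13:(137,211),14:(171,174),16:(264,136)},(285,302),(238,284),(452,358),((432,270),(523,255)))
E
```

```text
centre [ 504.64572941 -118.93047767] zero deg 17.905709290403014 r 22.35461705438928 rms 0.10521825117667136
centre [ 504.57011393 -118.3640382 ] zero deg 17.905572744690566 r 22.200891080721266 rms 0.1051179797305945
hub72 [ 504.6272626  -118.40044762] needle dir 14.279412309431569 14.295809746041904 tip r 19.452129076238727 from centre 14.1343102845188
red dir 17.502113474362982 [(np.float64(14.332215758045786), np.float64(19.458894284435146)), (np.float64(15.496099256403824), np.float64(30.739482756557702))]
centre [ 505.54326411 -118.48339486] zero deg 46.18762977522759 r 22.36864096925873 rms 0.09016897976762477
centre [ 505.2930886  -118.11485926] zero deg 46.18779549235842 r 22.247905621938262 rms 0.09005459082104562
hub72 [ 505.3668783 -118.0361572] needle dir 14.654782421363706 14.088325304352072 tip r 23.34134893510308 from centre 14.795311634997272
red dir 44.91902481492179 [(np.float64(44.2543628393784), np.float64(19.592194238142053)), (np.float64(44.5070000744829), np.float64(31.60491449822202))]
```

Request:
move_arm:
  commands:
    - [[0,0,0.06],[0,0,0],0.6]
    - [[0,0,0],[0,0,0],0.6]
    - [[0,0,0],[0,0,0],0.6]

```text
time: 5.4
ee_pos: [504.3, -118.8, 71.6]
ee_rot: [[-0.066, 0.998, 0.006], [0.998, 0.066, -0.002], [-0.003, 0.005, -1.0]]
force: [-0.7, -0.0, 1.0]
gripper_width: 59.5
```

```bash
python3 - <<'E'
from h import *
s=manip.read_state(); im=manip.capture('wrist')
np.save('w4.npy',im); np.savez('s4.npz',ee_pos=s['ee_pos'],ee_rot=s['ee_rot']); print(s['time'],s['ee_pos'],s['force'],s['gripper_width'],np.degrees(np.arctan2(s['ee_rot'][1,1],s['ee_rot'][0,1])))
cv2.imwrite('pics/w4z.png',cv2.resize(im[215:310,225:345],None,fx=6,fy=6,interpolation=cv2.INTER_CUBIC))
E
```

```text
5.4 [ 504.34442065 -118.84016688   71.62839231] [-0.68985974 -0.00687455  0.96780114] 59.45173180965102 3.7647157672489384
```

View pics/w4z.png

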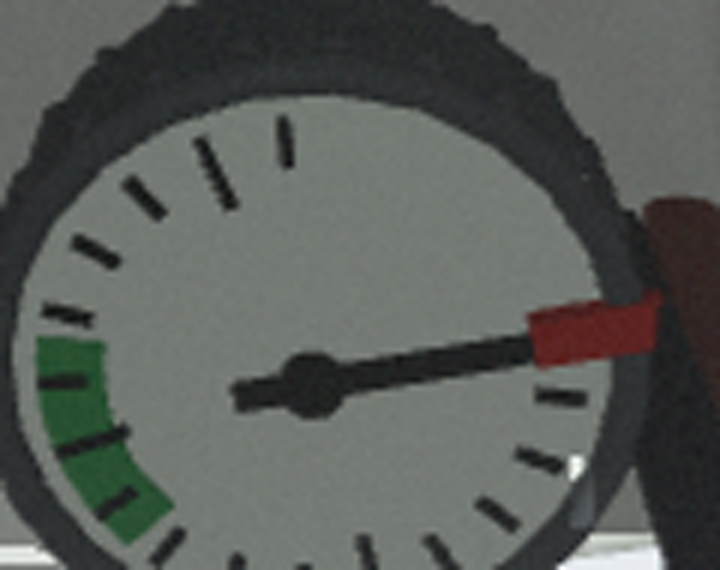

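```bash
python3 - <<'E'
from dial import *
s=np.load('s4.npz')
k=6
w=lambda p,z: plane(ray('wrist',(225+p[0]/k-.42,215+p[1]/k-.42),s),z)
run(s,w,{1:(562,397),2:(541,461),3:(498,514),9:(118,503),10:(93,441),11:(63,381),12:(67,315),13:(96,252),14:(145,198),16:(286,142)},(314,385),(235,397),(532,350),((532,341),(655,322)))
E
```

```text
centre [ 504.64128476 -118.93170138] zero deg 14.69504987618632 r 22.38867436020004 rms 0.07303394029850252
centre [ 504.59772652 -118.36230356] zero deg 14.694822443224522 r 22.234764217641775 rms 0.0727391001203423
hub72 [ 504.62968563 -118.34917725] needle dir 13.821734931788129 13.676461088212097 tip r 19.248945500163952 from centre 13.836921615997523
red dir 13.423253106642502 [(np.float64(11.410484463696543), np.float64(19.545322346007367)), (np.float64(12.13366480603192), np.float64(30.502325440821746))]
```

Request:
move_arm:
  commands:
    - [[0,0,0.012],[0,0,0],0.6]
    - [[0,0,0],[0,0,0],0.6]
    - [[0,0,0],[0,0,0],1]
    - [[0,0,0],[0,0,0],1]
    - [[0,0,0],[0,0,0],1]
    - [[0,0,0],[0,0,-40],1]
    - [[0,0,0],[0,0,-40],1]
    - [[0,0,0],[0,0,0],1]
    - [[0,0,0],[0,0,0],1]

```text
time: 6.58
ee_pos: [503.6, -118.4, 152.6]
ee_rot: [[-0.054, 0.999, 0.004], [0.999, 0.054, -0.002], [-0.002, 0.004, -1.0]]
force: [-0.6, 0.1, -0.1]
gripper_width: 87.7
```

```bash
python3 - <<'E'
from h import *
s=manip.read_state(); im=manip.capture('wrist')
np.save('w5.npy',im); np.savez('s5.npz',ee_pos=s['ee_pos'],ee_rot=s['ee_rot']); print(s['time'],s['ee_pos'],s['ee_rot'],s['gripper_width'])
cv2.imwrite('pics/w5.png',im)
cv2.imwrite('pics/w5z.png',cv2.resize(im[165:265,225:345],None,fx=6,fy=6,interpolation=cv2.INTER_CUBIC))
E
```

```text
6.575 [ 503.5915082  -118.36647064  152.55903367] [[-0.05419909  0.9985212   0.0042281 ]
 [ 0.9985279   0.05420746 -0.00189245]
 [-0.00211885  0.0041193  -0.99998927]] 87.68227231765671
```

View pics/w5.png

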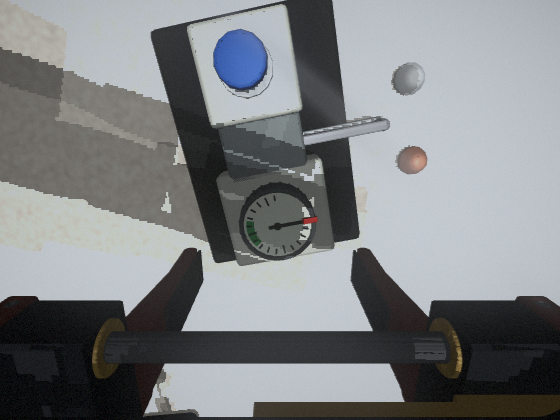

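View pics/w5z.png

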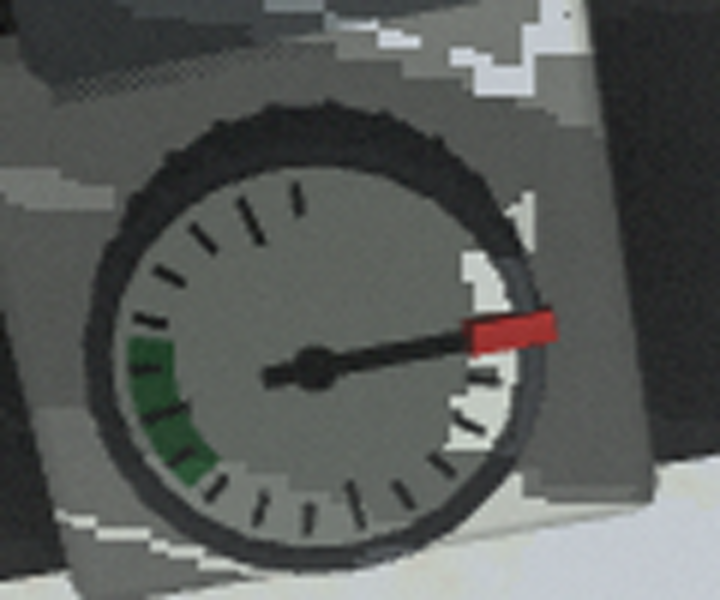

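```bash
python3 - <<'E'
from dial import *
s=np.load('s5.npz')
k=6
w=lambda p,z: plane(ray('wrist',(225+p[0]/k-.42,165+p[1]/k-.42),s),z)
run(s,w,{1:(484,377),2:(469,422),3:(441,464),4:(404,494),6:(308,519),7:(261,508),8:(215,486),9:(182,455),10:(168,412),11:(146,369),12:(151,320),13:(170,275),14:(203,238),15:(253,221),16:(297,200)},(316,368),(265,379),(467,341),((470,338),(555,325)))
im=np.load('w5.npy'); hsv=cv2.cvtColor(im,cv2.COLOR_BGR2HSV)
m=cv2.inRange(hsv,(105,120,60),(130,255,255)); m[110:]=0
# top face brighter than side
M=cv2.moments(m,True); cb=(M['m10']/M['m00'],M['m01']/M['m00']); print(cb,M['m00'])
cv2.imwrite('pics/cap.png',cv2.resize(im[15:110,195:295],None,fx=6,fy=6,interpolation=cv2.INTER_CUBIC))
E
```

```text
centre [ 504.56728322 -118.60898544] zero deg 14.121958716016506 r 22.20516610463378 rms 0.14307199242581267
centre [ 504.5414536  -118.24229378] zero deg 14.122082355825613 r 22.107150059377712 rms 0.1428783530320784
hub72 [ 504.61099933 -118.33177577] needle dir 13.764202422674535 14.314745583494457 tip r 19.792494846355318 from centre 13.465407528819846
red dir 12.222255126321691 [(np.float64(11.334307017964665), np.float64(20.38652016648921)), (np.float64(11.648547968664719), np.float64(31.552246909494578))]
(239.53989251756926, 59.05622157916494) 2419.0
```

View pics/cap.png

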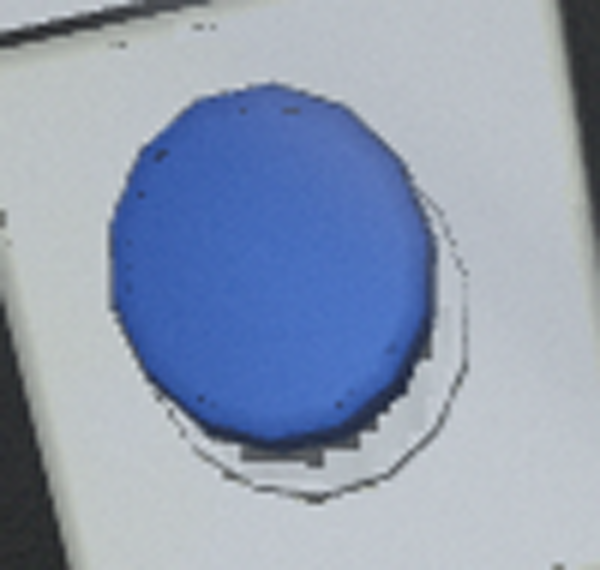

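```bash
python3 - <<'E'
from h import *
s5=np.load('s5.npz');s1=np.load('s1.npz')
r5=ray('wrist',(239.8,57.6),s5); r1=ray('wrist',(326.7,76.5),s1)
print(cross(r5,r1),cross(r5,r1,ray('top',(296,237.2)),ray('side',(263.4,228))),plane(r5,102),plane(r1,102))
p=plane(r5,102)
print(s5['ee_rot'].T@np.r_[(p-s5['ee_pos'])[:2],0], s5['ee_pos'])
E
```

```text
(array([477.11925913,  -6.4156301 , 103.24051249]), [np.float64(0.08892831791943512), np.float64(0.088928317919426)]) (array([477.33614765,  -5.19919084,  98.99275264]), [np.float64(0.9494576243286205), np.float64(0.3803661776550699), np.float64(1.3807360926907397), np.float64(0.9649525449752082)]) [476.99334204  -6.31693574 102.        ] [477.19621836  -6.10747185 102.        ]
[113.32618322 -20.48491165  -0.32450783] [ 503.5915082  -118.36647064  152.55903367]
```

Request:
move_arm:
  commands:
    - [[0,0,0],[56.5,-10,0],0]
    - [[0,0,0],[56.5,-10,0],0]
    - [[0,0,0.186],[0,0,0],0]
    - [[0,0,0.186],[0,0,0],0]
    - [[0,0,0.186],[0,0,0],0]
    - [[0,0,0.186],[0,0,0],0]
    - [[0,0,0.186],[0,0,0],0]
    - [[0,0,0.186],[0,0,0],0]
    - [[0,0,0.186],[0,0,0],0]
    - [[0,0,0.186],[0,0,0],0]
    - [[0,0,0.186],[0,0,0],0]
    - [[0,0,0.186],[0,0,0],0]

```text
time: 8.12
ee_pos: [468.4, -2.7, 137.4]
ee_rot: [[0.966, -0.256, -0.021], [-0.256, -0.967, -0.001], [-0.02, 0.006, -1.0]]
force: [0.8, -0.4, 0.3]
gripper_width: 0.3
```

Request:
move_arm:
  commands:
    - [[0,0,0.186],[0,0,0],0]
    - [[0,0,0.186],[0,0,0],0]
    - [[0,0,0],[0,0,0],0]
    - [[0,0,0],[0,0,0],0]

```text
time: 8.62
ee_pos: [465.7, -2.6, 133.1]
ee_rot: [[0.808, -0.588, -0.029], [-0.589, -0.808, -0.001], [-0.023, 0.018, -1.0]]
force: [-0.7, 0.9, -0.9]
gripper_width: 0.5
```

```bash
python3 - <<'E'
from h import *
s=manip.read_state(); im=manip.capture('wrist'); cv2.imwrite('pics/w6.png',im)
print(s['time'],s['ee_pos'],s['ee_rot'],s['joints'],s['force'],s['gripper_width'])
print(s['ee_rot'].T@np.r_[477-s['ee_pos'][0],-6.4-s['ee_pos'][1],0])
E
```

```text
8.625 [465.69923863  -2.6048422  133.10084184] [[ 8.08130148e-01 -5.88267692e-01 -2.94412296e-02]
 [-5.88539822e-01 -8.08467908e-01 -7.20849024e-04]
 [-2.33782371e-02  1.79098759e-02 -9.99566253e-01]] [ -1.72717606  21.61051208 116.40919698  -0.13342875  43.66546061
 124.42355959] [-0.65057809  0.88540608 -0.93098382] 0.512011937070224
[11.36608746 -3.57960952 -0.32997257]
```

View pics/w6.png

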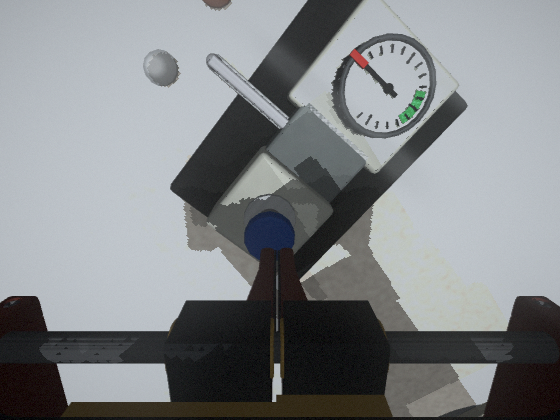

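Request:
move_arm:
  commands:
    - [[0.017,0.024,0],[11.4,-3.6,-3],0]
    - [[0,0,0],[0,0,0],0]
    - [[0,0,0],[0,0,0],0]

```text
time: 9.05
ee_pos: [478.1, -6.7, 136.0]
ee_rot: [[0.81, -0.586, 0.002], [-0.586, -0.81, -0.001], [0.003, -0.0, -1.0]]
force: [-0.3, -0.8, 0.3]
gripper_width: 0.6
```

Request:
move_arm:
  commands:
    - [[0,0,0],[-1,0,9],0]
    - [[0,0,0],[0,0,7],0]
    - [[0,0,0],[0,0,0],0]
    - [[0,0,0],[0,0,0],0]

```text
time: 9.55
ee_pos: [477.4, -6.1, 119.1]
ee_rot: [[0.81, -0.586, 0.003], [-0.586, -0.81, -0.001], [0.003, -0.001, -1.0]]
force: [-1.2, 0.1, 4.1]
gripper_width: 0.5
```

Request:
move_arm:
  commands:
    - [[0,0,0],[0,0,4],0]
    - [[0,0,0],[0,0,4],0]
    - [[0,0,0],[0,0,0],0]
    - [[0,0,0],[0,0,0],0]

```text
time: 10.05
ee_pos: [477.4, -6.1, 112.7]
ee_rot: [[0.81, -0.586, 0.003], [-0.586, -0.81, -0.001], [0.003, -0.001, -1.0]]
force: [-2.6, 0.3, 7.6]
gripper_width: 0.2
```

```bash
python3 - <<'E'
from h import *
s=manip.read_state(); im=manip.capture('wrist'); cv2.imwrite('pics/w7.png',im)
cv2.imwrite('pics/w7z.png',cv2.resize(im[10:150,310:470],None,fx=4.2,fy=4.2,interpolation=cv2.INTER_CUBIC))
print(s['time'],s['ee_pos'],s['force'])
E
```

```text
10.05 [477.42037728  -6.13846309 112.68471642] [-2.55601406  0.26118315  7.6222515 ]
```

View pics/w7.png

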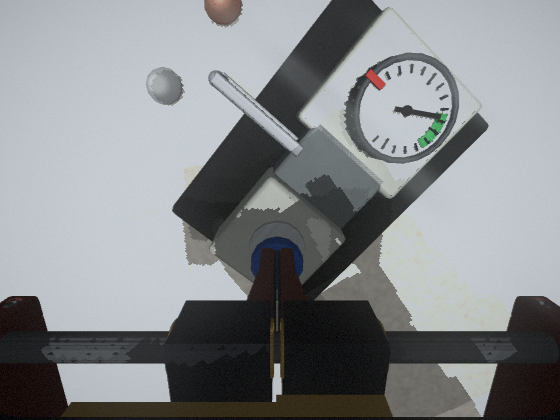

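View pics/w7z.png

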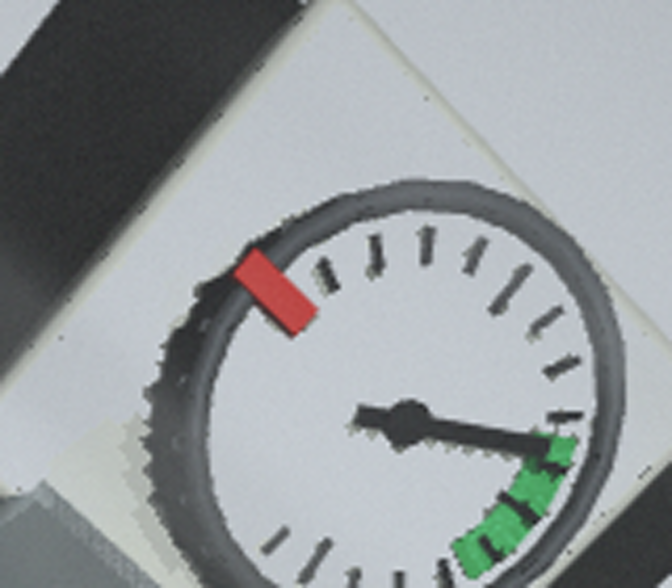

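Request:
move_arm:
  commands:
    - [[0,0,0],[0,0,2],0]
    - [[0,0,0],[0,0,0],0]
    - [[0,0,0],[0,0,0],0]

```text
time: 10.48
ee_pos: [477.4, -6.2, 112.4]
ee_rot: [[0.81, -0.586, 0.003], [-0.586, -0.811, -0.001], [0.003, -0.001, -1.0]]
force: [-2.2, 0.6, 8.0]
gripper_width: 0.3
```

```bash
python3 - <<'E'
from h import *
s=manip.read_state(); im=manip.capture('wrist')
cv2.imwrite('pics/w8z.png',cv2.resize(im[10:150,310:470],None,fx=4.2,fy=4.2,interpolation=cv2.INTER_CUBIC))
print(s['time'],s['ee_pos'],s['force'])
E
```

```text
10.475 [477.44843773  -6.15437706 112.36020787] [-2.18170383  0.56723876  7.9841202 ]
```

View pics/w8z.png

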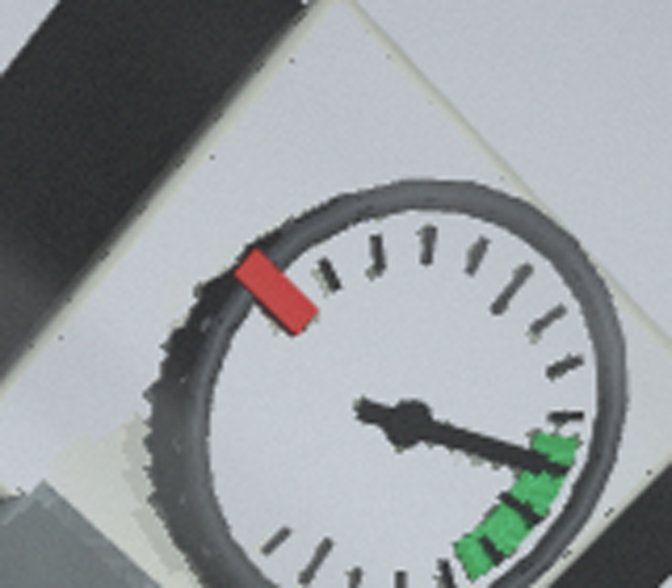

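Request:
move_arm:
  commands:
    - [[0,0,0],[0,0,2],0]
    - [[0,0,0],[0,0,1],0]

```text
time: 10.78
ee_pos: [477.4, -6.1, 110.6]
ee_rot: [[0.811, -0.586, 0.003], [-0.586, -0.811, -0.001], [0.004, -0.001, -1.0]]
force: [-2.4, -1.1, 10.3]
gripper_width: 0.5
```

```bash
python3 - <<'E'
from h import *
for i in range(10):
    s=manip.read_state(); im=manip.capture('wrist'); print(s['time'],s['ee_pos'][2],s['force'][2])
cv2.imwrite('pics/w9z.png',cv2.resize(im[10:150,310:470],None,fx=4.2,fy=4.2,interpolation=cv2.INTER_CUBIC))
E
```

```text
10.775 110.5991441170487 10.256646880896286
10.825 110.59941519992 9.146112760163378
10.875 110.61980135857002 9.814765045775529
10.925 110.62333191454482 10.375261900152518
10.975 110.62670422539037 9.163561462657384
11.025 110.61602055040463 9.350384435028914
11.075 110.62909769828607 9.499750247590999
11.125 110.61941471296274 10.256438992171539
11.175 110.64056471202743 9.292928227714468
11.225 110.60826458882183 9.783086689076272
```

View pics/w9z.png

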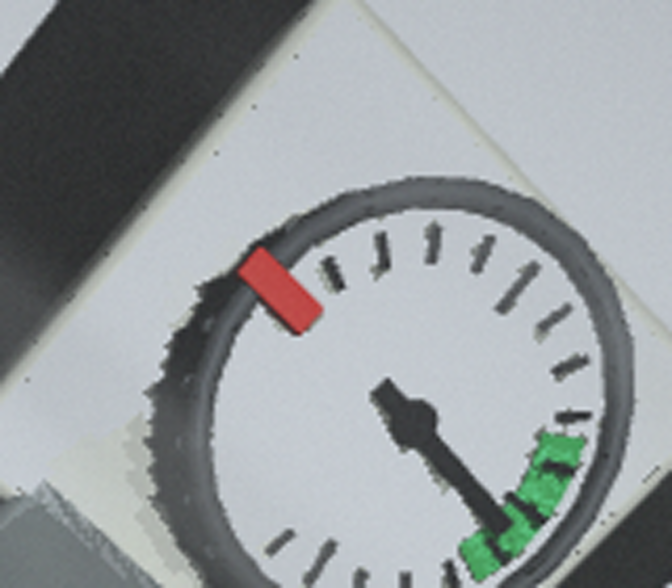

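```bash
python3 - <<'E'
from h import *
im=manip.capture('side'); cv2.imwrite('pics/side9.png',im)
s=manip.read_state(); print(s['time'],s['ee_pos'][2],s['force'])
E
```

```text
11.325 110.63369294339788 [-2.3086564  -0.26041449 10.16865812]
```

View pics/side9.png

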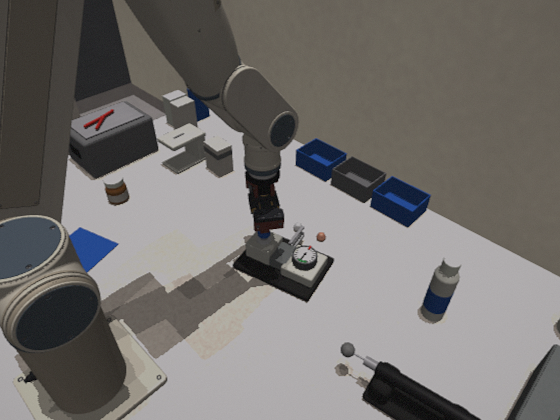

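The side view shows the jar, carton, can and shells where they started, and the gripper standing on the plunger. I'm handing the job in.

```bash
python3 -c "
from rig import manip
print(manip.finish_job())"
```

```text
the job is handed in; nothing more can be done
None
```

The gauge is zeroed and the plunger is held down with the needle in the green band. I handed the job in at about 11.3 s of the 38 s.

- **Zeroing:** I gripped the bezel with the jaws closed and turned it about 32° clockwise. After letting go, the dial ticks put zero at 14.1° and the needle pointed at 13.5–14.3°, depending on how it was measured.
- **Plunger:** I pressed the blue cap down with closed fingers. The needle reads about 10.6 mm by eye, inside the 8.4–11.6 mm band. Over about 0.5 s the arm held still to within 0.05 mm, with a push of 9–10 N.
- **Other objects:** the side view shows the shells, can, carton and jar where they started. I only checked this by eye.

**Checks that disagreed:**
- The red mark's own direction read about 2° clockwise of the ticks, probably because the mark stands above the dial face. I trusted the ticks.
- Rough fixes from the top and side cameras put the dial and plunger about 3–6 mm too low. Two wrist views put the cap top at 103 mm, against 102 mm given.

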